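# Hold the cake-stand brake stack compressed for the clip

### The job

We are putting the hub of the revolving cake stand back together: thread the plain straight-sided bushing down the post until it sits fully home on the sprung seat and let go of it, then thread the flanged collar, flange down, onto the bushing. Finish holding the collar and pressing it steadily straight down with about 12 newtons, so that the seat is pushed partway in, not to its bottom stop, and the groove in the post shows above the collar for me to slip the clip in; the program ends while you are still pressing. Leave the jar, the cake lifter and the thin pastry ring where they are.

Things in the scene. Friction and masses are not known exactly. Their poses are not given: they have to be found in the camera images.
- stand: Hub of a revolving cake stand, fixed. Dark round foot 140 mm across, 18 mm high; on it a dark barrel 72 mm across, up to 34 mm above the counter; on its axis a vertical steel post 16 mm across, straight up to 123 mm above the counter, then tapering to an 8 mm tip at 135 mm. A black clip groove rings the post from 113 to 117 mm. Origin: on the axis at counter level, z up.
- post_tip (a point): Centre of the post's top end, 135 mm above the counter.
- seat_top (a point): Centre of the flat top of the sprung seat, a bright steel disc 54 mm across round the post, standing in the barrel; the bushing is to rest on it. 60 mm above the counter when not pressed.
- seat (a joint): How far the sprung seat is pushed straight down, in m: 0 free, bottom stop at 0.025 (top then 35 mm above the counter). Preloaded spring: it starts to move at about 3 N, then gives 1 mm for each 0.6 N (12 N at 0.015, 18 N at the stop). The weight of the two rings does not push it in. It springs back when released.
- bushing: Plain straight-sided aluminium ring, 44 mm outside diameter, 20 mm bore, 30 mm high, about 0.1 kg, standing upright on the counter. Origin: centre of its underside; z along its axis, up. Home on the seat its underside is 60 mm above the counter.
- collar: Aluminium top-hat ring, 20 mm bore, about 0.11 kg, standing flange down on the counter: flange 60 mm across, 6 mm thick; neck above it 40 mm across; 32 mm high in all. Origin: centre of its underside; z along its axis, up. On the bushing its underside is 90 mm above the counter with the seat free; its top is at 107 mm with the seat 0.015 in. Grip it by the neck, tips just above the flange.
- jar: Bystander: closed amber glass jar, 68 mm across, 100 mm high, origin at the centre of its underside.
- lifter: Bystander: cake lifter (a spatula), about 260 mm long, lying flat on the counter; origin on its underside.
- cutter: Bystander: thin-walled steel pastry ring, 80 mm across, 45 mm high, wall 3 mm, standing on the counter; origin at the centre of its underside. It is no part of the stand.
Not all that is in view belongs to the job. Leave any brown look-alike of the collar alone. Leave any brown look-alike of the bushing alone.

How it is judged:
By the outcome, as a careful person would: the job done as asked, in the order asked, and still so for the second after the job is handed in, while the arm keeps its last pose, push and grip.
It also fails if it takes over 61 s, if anything falls off the work surface, if the arm or the gripper's body presses on something with over 40 N, if the wrist force passes 120 N, or if a joint passes its speed limit or range.

### The arm

A 7-joint arm with a two-finger parallel gripper is mounted at the origin on the work surface. World frame = base frame: x ahead of the robot, y to its left, z up, the work surface at z = 0. Lengths are in mm, angles in rad, forces in N, time in s.
With the tool pointing down it reaches from about 400 to 900 mm from the base axis. Payload 5.5 kg.
Tool frame: the origin (TCP) lies midway between the tips of the shut fingers; the grasp point (between the pads) lies 19 mm behind it (bot.pinch_z is the distance from the TCP to the grasp point, in mm); z points along the fingers, y is the line along which they close (so a half turn about z gives the same grasp; the last joint's range is limited). The gripper opens to 92 mm and grips with 3 to 60 N. Pads are 19 mm wide; open, the fingers measure 130 mm over their backs; the gripper's body (75 mm by 190 mm) begins 47 mm behind the grasp point.
Start: joints at [1.506, 0.501, -0.427, 1.55, 0.221, 1.138, -0.21], TCP at [209.309, -615.378, 203.729] pointing down, gripper open.
Joint ranges: [-2.88, 2.88], [-0.31, 2.03], [-1.54, 1.56], [0.2, 2.42], [-1.41, 4.55], [0.19, 2.02], [-2.57, 2.57]. Speed limits (rad/s): [2.57, 2.57, 3.14, 3.14, 3.14, 3.14, 3.14].

### API

Orientations are given as a rotation vector (axis times angle).
In Python, from station import get_state, imaging, ticket, bot gives the robot as it stands. The module is installed in compiled form; this text tells all that it offers.
- The arm moves only by the tool servo_tool, never from a script. Its argument "deltas" is a list that holds one entry, the list of rows, each a list of 6 numbers: the shift along the tool's x, y, z in m, then the turn, a rotation vector about the tool's x, y, z in rad. In form: [[[dx, dy, dz, ax, ay, az], ...]]. A call has 1 to 20 rows; each row shifts and turns the commanded pose from where the row before left it, along the tool's axes as they then stand; what a row does not reach is not made up. A row lasts 1/8 s, in which the tool goes at most 62.5 mm and 10.7 degrees, less where a joint would pass 70% of its speed; a pose out of reach is approached as far as the arm can. A call with a gripper value outside its range is refused whole. "claw" is the finger opening in m, from 0 to 0.0918, set as the call begins (left out, the last holds). The fingers move at their own pace and stop on an object; the grip force is fixed at half the most. Time passes only in rows, so rows that do not move let the fingers close. It gives the time, the measured TCP pose, the force, the opening and the grip force at its end, in the units of the state.
- get_state(): the state, without advancing time (a new reading comes with each control period).
- imaging.snapshot(name): name is "scene" or "top"; returns the picture (384x512x3 uint8, blue, green, red); there is no depth.
- imaging.calibration(name): a dict with "mtx" (3x3 intrinsics, pixels), "pose" (4x4, takes a point from camera to world coordinates). Camera axes: x right, y down, z forward; pixel columns grow to the right and rows downward; lengths in mm; the calibration is good to about 2 mm. A picture is of the moment at which its call begins. calibration takes no time and is no camera call.
- ticket.finish_job(): hands the job in; it is judged then, once.
The state is a dict: "time_s": time; "joints": joint angles; "joint_velocities": joint speeds; "tau": joint torques, N m; "ee_pos": TCP position; "ee_rot": TCP orientation; "force": force on the tool from outside, world axes, zero at the start; "wrist_torque": the same for the moment, N m; "grip_width": finger opening in mm; "grasp_force": force on a finger pad.
Only numpy, scipy, OpenCV 4.12 (cv2) and the standard library are available. Lean on these libraries where they do the work, as an engineer would, in place of code of your own. Each camera call takes 0.05 s, during which the arm holds its last target. There are 200 camera calls.

## Working session

There is one attempt and no reset: what is moved stays moved. The work goes in short steps, Python scripts to look and compute and a tool call to move; the robot and the scene stay as the last step left them, time stands still between calls to the robot, and variables do not carry over. Pictures are saved under pics/ and viewed, at most 10 in all, crops included, and the job is handed in when it is done.

Besides the shell and the picture viewer there is one more tool, called after ">>>" as name(argument=value, ...), one argument or row to a line, values as JSON. servo_tool: Moves the arm, as the interface text tells. Its arguments: {"type":"object","properties":{"deltas":{"type":"array"},"claw":{"type":"number"}},"required":["deltas"]}

```bash
mkdir -p pics; python3 - <<'E'
from station import get_state, imaging, bot
import cv2,numpy as np
np.set_printoptions(suppress=True,precision=3)
s=get_state();print(s['time_s'],s['ee_pos'],s['ee_rot'],s['force'],s['grip_width'],bot.pinch_z)
for n in('scene','top'):
    cv2.imwrite(f'pics/{n}0.png',imaging.snapshot(n));c=imaging.calibration(n);print(n,c['mtx'],c['pose'])
E
```

```text
0.0 [ 209.001 -614.695  202.672] [-3.098 -0.512  0.   ] [-0.076  0.239  0.798] 92.05640684071209 18.8
scene [[355.905   0.    258.649]
 [  0.    355.905 190.2  ]
 [  0.      0.      1.   ]] [[ -0.504   0.696  -0.512 995.974]
 [  0.864   0.395  -0.314 239.222]
 [ -0.016  -0.6    -0.8   727.122]
 [  0.      0.      0.      1.   ]]
top [[440.9     0.    260.538]
 [  0.    440.9   191.642]
 [  0.      0.      1.   ]] [[   0.009   -0.98     0.197  329.524]
 [  -1.      -0.005    0.02    -6.885]
 [  -0.019   -0.197   -0.98  1350.728]
 [   0.       0.       0.       1.   ]]
```

View pics/scene0.png

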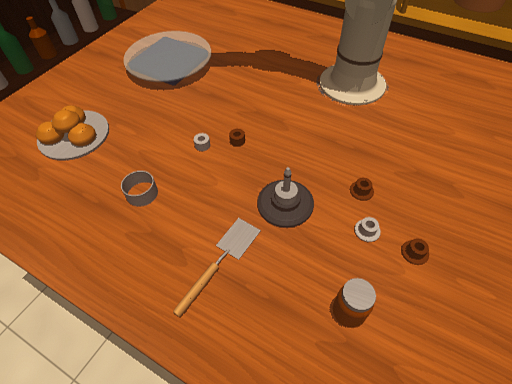

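View pics/top0.png

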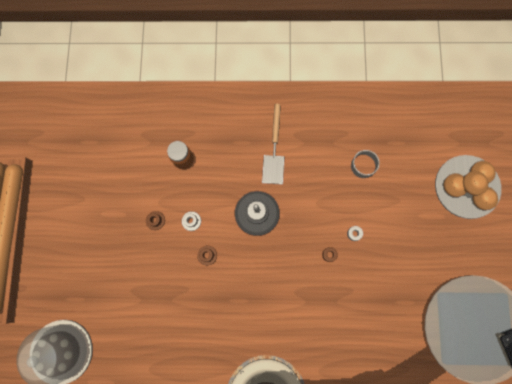

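Silver candidates, as scene / top pixels:
- **Bushing:** (202,142) / (356,233). Its brown look-alike is at (237,137) / (330,255).
- **Collar:** (368,229) / (191,221). Its brown look-alikes are at (363,188) and (416,251) / (207,255) and (155,220).
- **Stand:** (286,200) / (257,213).

The aluminium ones fit the description. I'll confirm with one enlarged crop and measure.

```bash
cat > h.py <<'E'
import numpy as np,cv2
from station import get_state, imaging, bot
np.set_printoptions(suppress=True,precision=2)
def cast(n,uv,z):
    c=imaging.calibration(n);T=np.array(c['pose']);d=T[:3,:3]@np.linalg.solve(np.array(c['mtx']),[uv[0],uv[1],1.])
    return T[:3,3]+d*(z-T[2,3])/d[2]
def proj(n,p):
    c=imaging.calibration(n);T=np.array(c['pose']);q=np.array(c['mtx'])@(T[:3,:3].T@(np.array(p,float)-T[:3,3]));return q[:2]/q[2]
def blobs(im,lo,hi,box,smax=60):
    x0,y0,x1,y1=box;h=cv2.cvtColor(im,cv2.COLOR_BGR2HSV)[y0:y1,x0:x1]
    m=((h[...,1]<=smax)&(h[...,2]>=lo)&(h[...,2]<=hi)).astype(np.uint8)
    cs,_=cv2.findContours(m,cv2.RETR_EXTERNAL,cv2.CHAIN_APPROX_NONE)
    out=[]
    for c in cs:
        if cv2.contourArea(c)>15:
            e=cv2.fitEllipse(c+np.array([x0,y0],np.int32)[None,None]);out.append((np.array(e[0]),np.array(e[1]),cv2.boundingRect(c+np.array([x0,y0],np.int32)),cv2.contourArea(c)))
    return out
E
python3 - <<'E'
from h import *
s=cv2.imread('pics/scene0.png');t=cv2.imread('pics/top0.png')
for n,im,z,b in(('top',t,0,(340,218,372,248)),('top',t,3,(175,205,207,237)),('top',t,0,(230,185,285,240)),('scene',s,0,(188,128,216,156)),('scene',s,0,(350,212,386,248)),('scene',s,0,(250,160,320,230))):
    for lo,hi in((90,255),(150,255),(0,90)):
        for e in blobs(im,lo,hi,b,90): print(n,lo,hi,*e, [cast(n,e[0],zz)[:2] for zz in(0,30)])
def cr(im,x,y,w,h,f): return cv2.resize(im[y:y+h,x:x+w],None,fx=f,fy=f,interpolation=cv2.INTER_CUBIC)
a=np.hstack([cr(t,340,217,32,32,8),cr(t,175,205,32,32,8),cr(t,233,189,48,48,256/48)])
b=np.hstack([cr(s,186,126,32,32,8),cr(s,352,214,32,32,8),cr(s,254,162,64,64,4)])
cv2.imwrite('pics/crop1.png',np.vstack([a,b]))
E
```

```text
top 90 255 [354.87 233.08] [14.11 15.04] (347, 226, 16, 15) 165.0 [array([ 473.08, -268.28]), array([ 469.9 , -262.47])]
top 150 255 [355.43 232.86] [13.59 14.22] (349, 226, 14, 15) 150.0 [array([ 473.78, -270.  ]), array([ 470.58, -264.15])]
top 90 255 [191.02 220.73] [18.56 19.1 ] (182, 211, 19, 20) 277.0 [array([507.69, 235.41]), array([503.73, 230.03])]
top 150 255 [191.02 220.73] [18.56 19.1 ] (182, 211, 19, 20) 277.0 [array([507.69, 235.41]), array([503.73, 230.03])]
top 90 255 [256.51 212.53] [36.77 37.02] (238, 194, 38, 38) 1067.0 [array([534.6 ,  33.03]), array([530.05,  32.14])]
top 150 255 [256.18 210.1 ] [16.85 17.16] (248, 202, 18, 17) 225.5 [array([542.22,  34.14]), array([537.5 ,  33.23])]
top 0 90 [256.85 213.05] [42.4 42.7] (235, 192, 44, 43) 1420.5 [array([532.98,  31.95]), array([528.46,  31.08])]
scene 90 255 [201.51 141.13] [14.13 16.95] (194, 133, 15, 18) 179.0 [array([ 459.72, -276.72]), array([ 481.85, -255.44])]
scene 150 255 [201.01 138.4 ] [ 9.64 14.76] (194, 133, 15, 11) 110.0 [array([ 451.51, -284.41]), array([ 473.98, -262.81])]
scene 90 255 [367.47 229.
[... 329 characters left out ...]
cene 90 255 [286.01 189.65] [17.08 22.13] (275, 181, 23, 18) 238.5 [array([494.6 ,  13.79]), array([515.28,  23.09])]
scene 90 255 [287.28 171.54] [5.95 7.15] (284, 168, 7, 8) 29.0 [array([439.62, -11.21]), array([462.57,  -0.88])]
scene 150 255 [252.57 227.51] [3.71 9.05] (250, 225, 9, 5) 16.0 [array([633.16,  -2.93]), array([648.13,   7.06])]
scene 150 255 [286.07 189.69] [16.05 20.83] (275, 182, 23, 17) 189.5 [array([494.64,  13.98]), array([515.32,  23.27])]
scene 0 90 [285.3  204.33] [43.47 54.35] (258, 181, 55, 46) 1575.5 [array([535.82,  33.39]), array([554.8 ,  41.88])]
scene 0 90 [285.98 182.67] [ 7.88 15.91] (281, 174, 10, 17) 59.0 [array([474.56,   3.2 ]), array([496.07,  12.94])]
```

View pics/crop1.png

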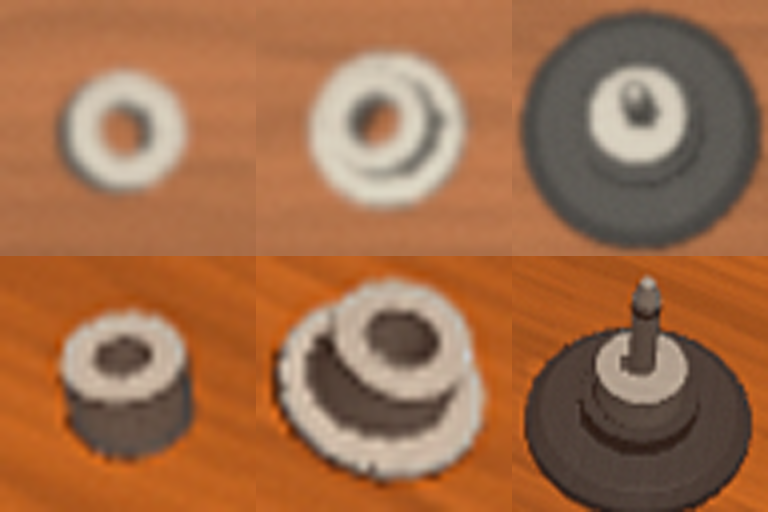

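The crop confirms three things: a plain silver ring (bushing), a silver top-hat (collar), and the stand with its post. Triangulated positions are bushing about (472,-263.5), collar about (507,234) and stand axis about (533,32.5). First I'll square the tool and move over the bushing.

>>> servo_tool(
  deltas=[
    [[0,0,0,0,0,0.164],[0,0,0,0,0,0.1636],[0.0263,-0.0351,0,0,0,0],[0.0263,-0.0351,0,0,0,0],[0.0263,-0.0351,0,0,0,0],[0.0263,-0.0351,0,0,0,0],[0.0263,-0.0351,0,0,0,0],[0.0263,-0.0351,0,0,0,0],[0.0263,-0.0351,0,0,0,0],[0.0263,-0.0351,0,0,0,0],[0.0263,-0.0351,0,0,0,0],[0.0263,-0.0351,0,0,0,0],[0,0,0.02,0,0,0],[0,0,0.02,0,0,0],[0,0,0.02,0,0,0],[0,0,0,0,0,0]],
  ],
  claw=0.0918,
)

```text
time_s: 2.1
ee_pos: [470.7, -263.5, 142.0]
ee_rot: [-3.139, -0.001, 0.005]
force: [0.4, 0.6, -0.9]
grip_width: 91.7
grasp_force: 0.0
```

```bash
python3 - <<'E'
from h import *
s=cv2.imread('pics/scene0.png');t=cv2.imread('pics/top0.png')
print('tip',cast('scene',(286.8,169),135), cast('top',(255.5,206.5),135))
P=(533,32.5)
for z,in((135,),(60,),(0,)): print(z,proj('scene',(*P,z)),proj('top',(*P,z)))
E
```

```text
tip [537.03  31.06 135.  ] [531.12  32.04 135.  ]
135 [288.25 168.02] [255.34 205.84]
60 [286.64 188.79] [256.12 210.02]
0 [285.51 203.37] [256.67 213.05]
```

>>> servo_tool(
  deltas=[
    [[0.001,0,0.03,0,0,0],[0,0,0.03,0,0,0],[0,0,0.03,0,0,0],[0,0,0.02,0,0,0],[0,0,0.01,0,0,0],[0,0,0.0075,0,0,0],[0,0,0,0,0,0],[0,0,0,0,0,0]],
  ],
)

```text
time_s: 3.1
ee_pos: [473.8, -264.6, 16.9]
ee_rot: [3.141, 0.0, 0.002]
force: [0.6, 0.3, 0.2]
grip_width: 91.7
grasp_force: 0.0
```

>>> servo_tool(
  deltas=[
    [[0,0,0,0,0,0],[0,0,0,0,0,0],[0,0,0,0,0,0],[0,0,0,0,0,0],[0,0,0,0,0,0],[0,0,0,0,0,0],[0,0,0,0,0,0],[0,0,0,0,0,0]],
  ],
  claw=0.03,
)

```text
time_s: 4.1
ee_pos: [473.2, -264.3, 16.2]
ee_rot: [-3.142, -0.0, -0.0]
force: [0.0, 0.1, 0.1]
grip_width: 30.1
grasp_force: 0.0
```

>>> servo_tool(
  deltas=[
    [[0,0,-0.03,0,0,0],[0,0,-0.04,0,0,0],[0,0,-0.04,0,0,0],[0,0,-0.04,0,0,0],[0,0,0,0,0,0],[0,0,0,0,0,0]],
  ],
)

```text
time_s: 4.85
ee_pos: [472.7, -264.3, 165.9]
ee_rot: [3.141, 0.0, -0.001]
force: [0.6, 0.8, -0.7]
grip_width: 30.1
grasp_force: 0.0
```

```bash
python3 - <<'E'
from h import *
s=imaging.snapshot('scene');t=imaging.snapshot('top')
f=lambda im,x,y:cv2.resize(im[y:y+100,x:x+100],None,fx=4,fy=4)
cv2.imwrite('pics/c2.png',np.hstack([f(s,150,80),f(t,300,170)]))
E
```

```text
(no output)
```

View pics/c2.png

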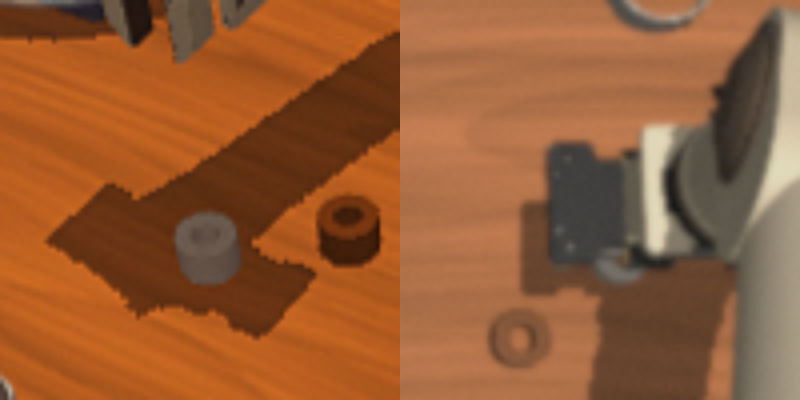

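```bash
python3 - <<'E'
from h import *
s=get_state();p=s['ee_pos'];print(p)
print('scene tcp',proj('scene',p),'top',proj('top',p))
print('body px->',cast('top',(346,220.5),232),cast('top',(337,220.5),232))
im=imaging.snapshot('scene')
for e in blobs(im,80,255,(188,128,216,156),90):print(e,cast('scene',e[0],0))
cv2.imwrite('pics/c3.png',cv2.resize(im[40:140,130:280],None,fx=5,fy=5,interpolation=cv2.INTER_CUBIC))
E
```

```text
[ 472.2  -263.89  164.93]
scene tcp [193.08  98.5 ] top [364.95 226.97]
body px-> [ 480.34 -201.94  232.  ] [ 480.19 -179.1   232.  ]
(array([201.36, 141.67]), array([14.77, 17.26]), (194, 133, 16, 18), 196.0) [ 461.72 -275.83    0.  ]
```

View pics/c3.png

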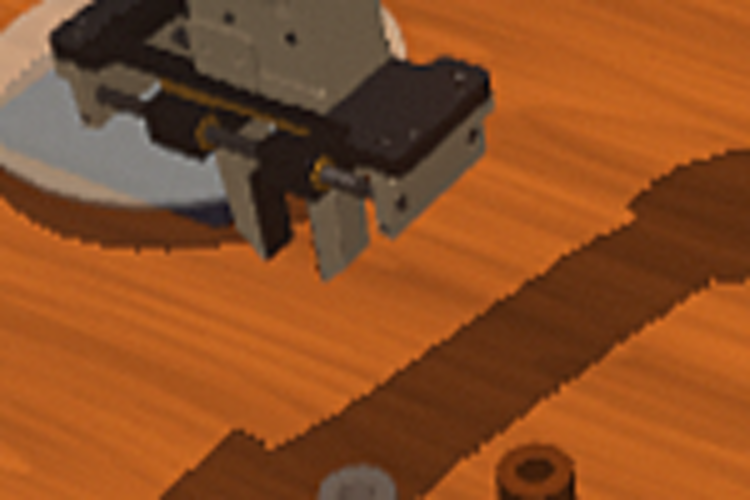

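```bash
python3 - <<'E'
from h import *
p=get_state()['ee_pos'];print(p)
for dy in(-15,15):
  for z in (165,175,185): print(dy,z,proj('scene',(p[0]+9.5,p[1]+dy,z)))
for z in(145,155,165,175,185,195):print(z,cast('scene',(187.9,93),z))
E
```

```text
[ 472.26 -263.86  164.89]
-15 165 [185.85  98.76]
-15 175 [185.11  95.45]
-15 185 [184.36  92.09]
15 165 [195.7  102.63]
15 175 [195.05  99.33]
15 185 [194.38  95.96]
145 [ 442.33 -306.74  145.  ]
155 [ 451.84 -297.37  155.  ]
165 [ 461.35 -287.99  165.  ]
175 [ 470.86 -278.61  175.  ]
185 [ 480.37 -269.23  185.  ]
195 [ 489.88 -259.85  195.  ]
```

The bushing hasn't moved, and the fingertips show about 20 mm higher than the reported TCP: inner tip corners at (183,91.6) and (194,95). So the jaws closed above the bushing. I'll open, go lower and look from close by.

>>> servo_tool(
  deltas=[
    [[0,0,0.04,0,0,0],[0,0,0.04,0,0,0],[0,0,0.03,0,0,0],[0,0,0.02,0,0,0],[0,0,0,0,0,0],[0,0,0,0,0,0]],
  ],
  claw=0.0918,
)

```text
time_s: 5.75
ee_pos: [474.1, -264.5, 37.0]
ee_rot: [3.141, 0.001, 0.002]
force: [0.5, -0.8, -0.0]
grip_width: 85.5
grasp_force: 0.0
```

```bash
python3 - <<'E'
from h import *
p=get_state()['ee_pos'];print(p)
for dy in(-46,46):
  for z in (35,45,55): print(dy,z,proj('scene',(p[0]+9.5,p[1]+dy,z)))
im=imaging.snapshot('scene')
cv2.imwrite('pics/c4.png',cv2.resize(im[80:180,130:280],None,fx=5,fy=5,interpolation=cv2.INTER_CUBIC))
E
```

```text
[ 474.07 -264.52   36.98]
-46 35 [184.76 133.26]
-46 45 [184.1  130.62]
-46 55 [183.42 127.93]
46 35 [212.   145.02]
46 45 [211.55 142.4 ]
46 55 [211.09 139.73]
```

View pics/c4.png

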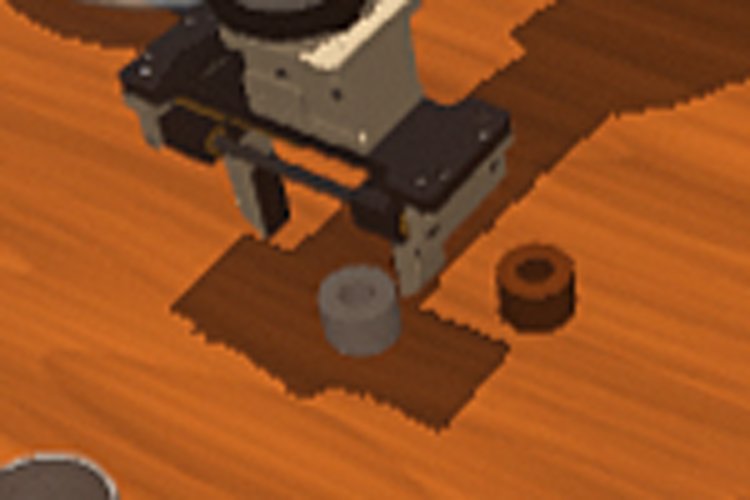

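The tip corners are now at (183.6,127.4) and (210.4,138.6), again about 20 mm above the reported TCP. The lateral position agrees. So the real tip z is roughly ee_z + 20, and I'll descend that much further while watching the force.

>>> servo_tool(
  deltas=[
    [[0,0,0.015,0,0,0],[0,0,0.015,0,0,0],[0,0,0.006,0,0,0],[0,0,0.006,0,0,0],[0,0,0,0,0,0]],
  ],
)

```text
time_s: 6.42
ee_pos: [473.0, -264.0, -6.3]
ee_rot: [-3.141, -0.001, 0.001]
force: [-0.1, 0.5, 0.4]
grip_width: 91.8
grasp_force: 0.0
```

>>> servo_tool(
  deltas=[
    [[0,0,0,0,0,0],[0,0,0,0,0,0],[0,0,0,0,0,0],[0,0,0,0,0,0],[0,0,0,0,0,0],[0,0,0,0,0,0],[0,0,0,0,0,0]],
  ],
  claw=0.03,
)

```text
time_s: 7.3
ee_pos: [473.3, -264.4, -5.7]
ee_rot: [3.141, 0.0, 0.0]
force: [0.5, -0.2, 0.9]
grip_width: 43.4
grasp_force: 30.0
```

>>> servo_tool(
  deltas=[
    [[0,0,-0.02,0,0,0],[0,0,-0.04,0,0,0],[0,0,-0.04,0,0,0],[0,0,-0.04,0,0,0],[0,0,-0.03,0,0,0],[0.0075,-0.037,0,0,0,0],[0.0075,-0.037,0,0,0,0],[0.0075,-0.037,0,0,0,0],[0.0075,-0.037,0,0,0,0],[0.0075,-0.037,0,0,0,0],[0.0075,-0.037,0,0,0,0],[0.0075,-0.037,0,0,0,0],[0.0075,-0.037,0,0,0,0],[0,0,0,0,0,0],[0,0,0,0,0,0],[0,0,0,0,0,0]],
  ],
)

```text
time_s: 9.3
ee_pos: [533.0, 30.0, 164.5]
ee_rot: [3.141, -0.003, -0.0]
force: [1.1, -0.1, -1.2]
grip_width: 43.0
grasp_force: 30.0
```

```bash
python3 - <<'E'
from h import *
p=get_state()['ee_pos'];print(p)
for z in(171,201): print('bush',z,proj('scene',(533.5,32,z)))
print('tip',proj('scene',(533.5,32,135)))
im=imaging.snapshot('scene')
cv2.imwrite('pics/c5.png',cv2.resize(im[90:230,220:360],None,fx=4,fy=4,interpolation=cv2.INTER_CUBIC))
E
```

```text
[533.01  30.04 164.47]
bush 171 [288.79 156.93]
bush 201 [289.55 146.96]
tip [287.94 168.08]
```

View pics/c5.png

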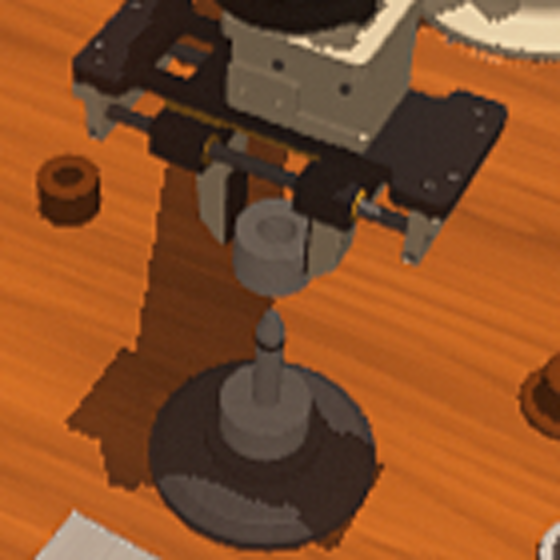

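The bushing is held, with its top centre near (289,147) against (289.6,147) predicted. The post tip is at (287.5,167.5), which is consistent with the axis. I'll lower it onto the tip in steps, watching the force.

>>> servo_tool(
  deltas=[
    [[0,-0.0015,0.01,0,0,0],[0,0,0.01,0,0,0],[0,0,0.01,0,0,0],[0,0,0.01,0,0,0],[0,0,0.005,0,0,0],[0,0,0,0,0,0]],
  ],
)

```text
time_s: 10.1
ee_pos: [533.0, 33.2, 118.8]
ee_rot: [-3.141, -0.001, 0.001]
force: [-0.3, -0.5, -1.7]
grip_width: 43.5
grasp_force: 30.0
```

>>> servo_tool(
  deltas=[
    [[0,0,0.003,0,0,0],[0,0,0.003,0,0,0],[0,0,0.003,0,0,0],[0,0,0,0,0,0]],
  ],
)

```text
time_s: 10.6
ee_pos: [533.3, 33.0, 110.1]
ee_rot: [3.141, 0.0, 0.0]
force: [0.4, -0.4, -1.4]
grip_width: 42.8
grasp_force: 30.0
```

>>> servo_tool(
  deltas=[
    [[0,0,0.005,0,0,0],[0,0,0.005,0,0,0],[0,0,0.005,0,0,0],[0,0,0,0,0,0]],
  ],
)

```text
time_s: 11.1
ee_pos: [533.2, 32.9, 94.7]
ee_rot: [3.141, 0.0, -0.0]
force: [1.6, -2.3, -2.9]
grip_width: 42.7
grasp_force: 30.0
```

>>> servo_tool(
  deltas=[
    [[0,0,0.006,0,0,0],[0,0,0.006,0,0,0],[0,0,0.006,0,0,0],[0,0,0.006,0,0,0],[0,0,0.006,0,0,0],[0,0,0.006,0,0,0],[0,0,0,0,0,0]],
  ],
)

```text
time_s: 11.98
ee_pos: [533.3, 33.0, 58.6]
ee_rot: [-3.142, -0.0, 0.0]
force: [4.2, -2.0, -3.9]
grip_width: 42.9
grasp_force: 30.0
```

>>> servo_tool(
  deltas=[
    [[0.001,0.0006,0.001,0,0,0],[0,0,0.001,0,0,0],[0,0,0.001,0,0,0],[0,0,0,0,0,0]],
  ],
)

```text
time_s: 12.48
ee_pos: [533.7, 32.9, 56.1]
ee_rot: [-3.141, -0.001, 0.001]
force: [-0.4, -0.0, -1.0]
grip_width: 42.9
grasp_force: 30.0
```

>>> servo_tool(
  deltas=[
    [[0,0,0.001,0,0,0],[0,0,0.001,0,0,0],[0,0,0,0,0,0]],
  ],
)

```text
time_s: 12.85
ee_pos: [534.1, 32.6, 54.3]
ee_rot: [3.142, 0.0, -0.0]
force: [0.3, -0.3, -0.3]
grip_width: 43.3
grasp_force: 30.0
```

>>> servo_tool(
  deltas=[
    [[0,0,0.0008,0,0,0],[0,0,0,0,0,0],[0,0,0,0,0,0]],
  ],
)

```text
time_s: 13.22
ee_pos: [534.1, 32.6, 53.5]
ee_rot: [3.142, 0.0, 0.0]
force: [-1.5, -0.4, 2.8]
grip_width: 43.5
grasp_force: 30.0
```

>>> servo_tool(
  deltas=[
    [[0,0,0,0,0,0],[0,0,0,0,0,0],[0,0,0,0,0,0],[0,0,0,0,0,0],[0,0,0,0,0,0],[0,0,0,0,0,0],[0,0,-0.02,0,0,0],[0,0,-0.03,0,0,0],[0,0,-0.04,0,0,0],[0,0,-0.04,0,0,0],[-0.0027,-0.0202,0,0,0,0],[-0.0054,-0.0404,0,0,0,0],[-0.0054,-0.0404,0,0,0,0],[-0.0054,-0.0404,0,0,0,0],[-0.0054,-0.0404,0,0,0,0],[-0.0027,-0.0202,0,0,0,0],[0,0,0,0,0,0]],
  ],
  claw=0.0918,
)

```text
time_s: 15.35
ee_pos: [506.6, 236.9, 184.9]
ee_rot: [-3.14, -0.007, -0.002]
force: [0.8, -0.4, 0.2]
grip_width: 91.4
grasp_force: 0.0
```

```bash
python3 - <<'E'
from h import *
p=get_state()['ee_pos'];print(p)
im=imaging.snapshot('scene')
print('bush top exp z90',proj('scene',(534,32.4,90)),'coll',proj('scene',(507,234.2,0)))
cv2.imwrite('pics/c6.png',cv2.resize(im[100:260,230:430],None,fx=4,fy=3.75,interpolation=cv2.INTER_CUBIC))
E
```

```text
[506.56 236.94 184.86]
bush top exp z90 [287.01 181.13] coll [367.11 230.44]
```

View pics/c6.png

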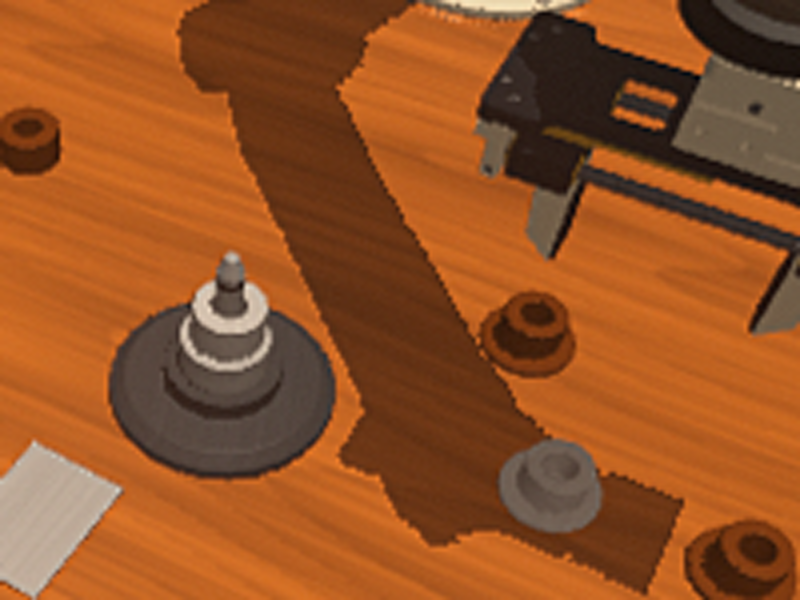

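The bushing is home on the seat, with its white top ring at about (287,181) as predicted. The collar is untouched at (368,229). Descending to the collar.

>>> servo_tool(
  deltas=[
    [[0,0,0.02,0,0,0],[0,0,0.04,0,0,0],[0,0,0.04,0,0,0],[0,0,0.04,0,0,0],[0,0,0.02,0,0,0],[0,0,0.01,0,0,0],[0,0,0,0,0,0],[0,0,0,0,0,0]],
  ],
)

```text
time_s: 16.4
ee_pos: [508.2, 235.1, 14.7]
ee_rot: [-3.141, -0.0, -0.003]
force: [-0.1, 0.3, -0.4]
grip_width: 92.2
grasp_force: 0.0
```

>>> servo_tool(
  deltas=[
    [[-0.0008,0.0008,0.015,0,0,0],[0,0,0.006,0,0,0],[0,0,0.004,0,0,0],[0,0,0,0,0,0],[0,0,0,0,0,0]],
  ],
)

```text
time_s: 17.02
ee_pos: [506.5, 234.0, -11.4]
ee_rot: [-3.141, -0.001, -0.0]
force: [0.6, -0.2, 0.0]
grip_width: 91.6
grasp_force: 0.0
```

>>> servo_tool(
  deltas=[
    [[0,0,0,0,0,0],[0,0,0,0,0,0],[0,0,0,0,0,0],[0,0,0,0,0,0],[0,0,0,0,0,0],[0,0,0,0,0,0],[0,0,0,0,0,0]],
  ],
  claw=0.025,
)

```text
time_s: 17.9
ee_pos: [506.3, 233.8, -11.6]
ee_rot: [-3.142, -0.0, 0.0]
force: [1.2, -0.7, 0.3]
grip_width: 39.2
grasp_force: 30.0
```

>>> servo_tool(
  deltas=[
    [[0,0,-0.02,0,0,0],[0,0,-0.04,0,0,0],[0,0,-0.04,0,0,0],[0,0,-0.04,0,0,0],[0,0,-0.03,0,0,0],[0.0026,0.0203,0,0,0,0],[0.0052,0.04,0,0,0,0],[0.0052,0.04,0,0,0,0],[0.0052,0.04,0,0,0,0],[0.0052,0.04,0,0,0,0],[0.0026,0.021,0,0,0,0],[0,0,0,0,0,0],[0,0,0,0,0,0],[0,0,0,0,0,0],[0,0,0,0,0,0]],
  ],
)

```text
time_s: 19.77
ee_pos: [532.2, 33.8, 158.5]
ee_rot: [-3.141, -0.004, -0.0]
force: [0.4, -0.1, -1.6]
grip_width: 39.4
grasp_force: 30.0
```

```bash
python3 - <<'E'
from h import *
p=get_state()['ee_pos'];print(p)
im=imaging.snapshot('scene')
b=p[2]+11.5
for z in(b,b+6,b+32,135): print(z,proj('scene',(533.2,32.5,z)))
cv2.imwrite('pics/c7.png',cv2.resize(im[90:230,220:360],None,fx=4,fy=4,interpolation=cv2.INTER_CUBIC))
E
```

```text
[532.19  33.77 158.55]
170.04554018008133 [289.04 157.23]
176.04554018008133 [289.19 155.29]
202.04554018008133 [289.86 146.59]
135 [288.2  168.08]
```

View pics/c7.png

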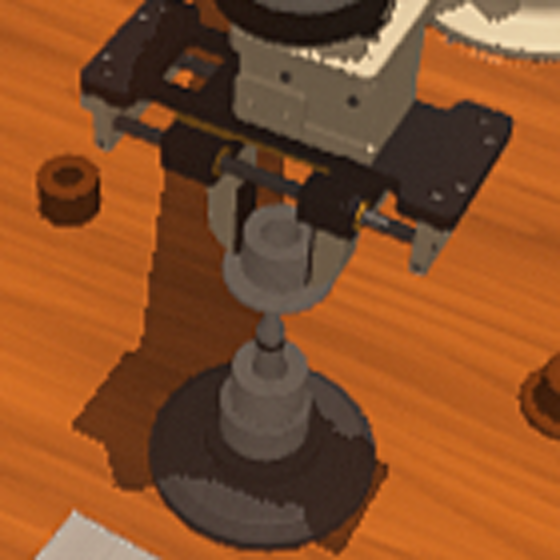

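The collar is held upright and centred over the post: neck top near (290,147.5), post tip at (287.5,168). Lowering it.

>>> servo_tool(
  deltas=[
    [[0,0.0008,0.01,0,0,0],[0,0,0.01,0,0,0],[0,0,0.01,0,0,0],[0,0,0.01,0,0,0],[0,0,0.004,0,0,0],[0,0,0,0,0,0]],
  ],
)

```text
time_s: 20.58
ee_pos: [532.2, 31.7, 114.1]
ee_rot: [-3.141, -0.001, 0.001]
force: [-0.4, 0.5, -0.9]
grip_width: 39.4
grasp_force: 30.0
```

>>> servo_tool(
  deltas=[
    [[0,0,0.003,0,0,0],[0,0,0.003,0,0,0],[0,0,0.003,0,0,0],[0,0,0,0,0,0]],
  ],
)

```text
time_s: 21.08
ee_pos: [532.1, 31.6, 105.2]
ee_rot: [3.142, 0.0, -0.001]
force: [-0.5, 0.4, -0.6]
grip_width: 39.2
grasp_force: 30.0
```

>>> servo_tool(
  deltas=[
    [[0,0,0.004,0,0,0],[0,0,0.004,0,0,0],[0,0,0.004,0,0,0],[0,0,0,0,0,0]],
  ],
)

```text
time_s: 21.58
ee_pos: [531.9, 31.7, 92.9]
ee_rot: [-3.142, -0.0, 0.001]
force: [-0.1, -0.2, -1.1]
grip_width: 39.6
grasp_force: 30.0
```

>>> servo_tool(
  deltas=[
    [[0,-0.0005,0.004,0,0,0],[0,0,0.004,0,0,0],[0,0,0.004,0,0,0],[0,0,0,0,0,0]],
  ],
)

```text
time_s: 22.08
ee_pos: [532.0, 32.2, 81.0]
ee_rot: [-3.142, -0.001, 0.001]
force: [-0.4, 0.6, -1.5]
grip_width: 39.3
grasp_force: 30.0
```

>>> servo_tool(
  deltas=[
    [[0,0,0.001,0,0,0],[0,0,0.001,0,0,0],[0,0,0,0,0,0]],
  ],
)

```text
time_s: 22.45
ee_pos: [532.3, 32.2, 79.4]
ee_rot: [3.142, 0.0, -0.0]
force: [-0.5, -0.3, -0.7]
grip_width: 39.6
grasp_force: 30.0
```

>>> servo_tool(
  deltas=[
    [[0,0,0.001,0,0,0],[0,0,0.001,0,0,0],[0,0,0,0,0,0]],
  ],
)

```text
time_s: 22.82
ee_pos: [532.5, 32.2, 77.6]
ee_rot: [3.142, 0.0, 0.0]
force: [0.2, -0.3, 1.5]
grip_width: 39.5
grasp_force: 30.0
```

>>> servo_tool(
  deltas=[
    [[0,0,0.002,0,0,0],[0,0,0.002,0,0,0],[0,0,0.002,0,0,0],[0,0,0.002,0,0,0],[0,0,0,0,0,0],[0,0,0,0,0,0]],
  ],
)

```text
time_s: 23.58
ee_pos: [532.6, 32.2, 69.7]
ee_rot: [3.141, 0.0, 0.001]
force: [-2.0, -0.7, 5.6]
grip_width: 39.4
grasp_force: 30.0
```

>>> servo_tool(
  deltas=[
    [[0,0,0.002,0,0,0],[0,0,0.002,0,0,0],[0,0,0.001,0,0,0],[0,0,0,0,0,0],[0,0,0,0,0,0]],
  ],
)

```text
time_s: 24.2
ee_pos: [532.7, 32.2, 65.0]
ee_rot: [3.141, 0.0, 0.001]
force: [-2.4, -1.5, 10.1]
grip_width: 39.6
grasp_force: 30.0
```

>>> servo_tool(
  deltas=[
    [[-0.0005,0.0003,0.001,0,0,0],[0,0,0.0008,0,0,0],[0,0,0,0,0,0],[0,0,0,0,0,0],[0,0,0,0,0,0],[0,0,0,0,0,0]],
  ],
)

```text
time_s: 24.95
ee_pos: [532.7, 32.2, 63.5]
ee_rot: [3.142, 0.001, 0.002]
force: [-3.4, -0.5, 10.6]
grip_width: 39.5
grasp_force: 30.0
```

```bash
python3 - <<'E'
from h import *
s=get_state();print(s['ee_pos'],s['force'],s['wrist_torque'])
im=imaging.snapshot('scene');s=get_state();print(s['ee_pos'],s['force'])
for z in(75,107,113,117,135): print(z,proj('scene',(533.2,32.5,z)))
cv2.imwrite('pics/c8.png',cv2.resize(im[130:230,240:340],None,fx=6,fy=6,interpolation=cv2.INTER_CUBIC))
E
```

```text
[532.67  32.18  63.52] [-3.4  -0.53 10.61] [0.01 0.48 0.01]
[532.64  32.18  63.51] [-0.75 -0.1  10.01]
75 [286.9  184.94]
107 [287.58 176.2 ]
113 [287.71 174.5 ]
117 [287.8  173.35]
135 [288.2  168.08]
```

View pics/c8.png

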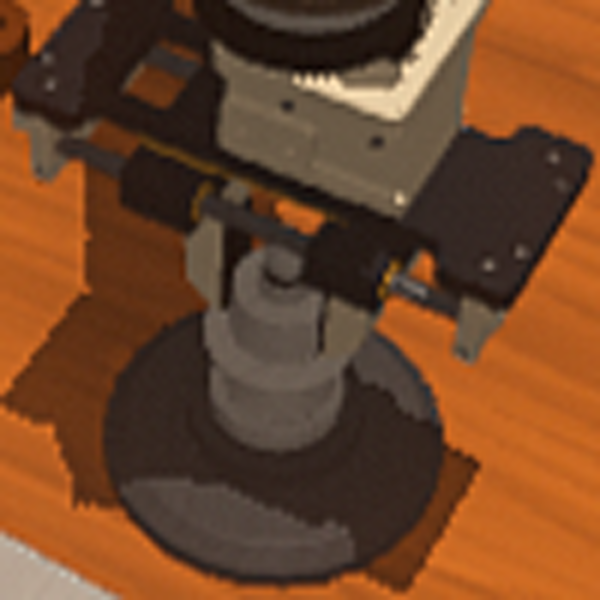

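The collar is on the bushing with the seat about 15 mm in, and the groove at about (287,174) is clear above the collar top. One small nudge, then I'll check the force is steady.

>>> servo_tool(
  deltas=[
    [[0,0,0.0005,0,0,0],[0,0,0,0,0,0],[0,0,0,0,0,0],[0,0,0,0,0,0]],
  ],
)

```text
time_s: 25.5
ee_pos: [532.6, 32.2, 63.0]
ee_rot: [3.142, 0.001, 0.002]
force: [-2.0, 0.2, 10.3]
grip_width: 39.6
grasp_force: 30.0
```

>>> servo_tool(
  deltas=[
    [[0,0,0,0,0,0],[0,0,0,0,0,0],[0,0,0,0,0,0],[0,0,0,0,0,0]],
  ],
)

```text
time_s: 26.0
ee_pos: [532.6, 32.2, 63.0]
ee_rot: [3.142, 0.001, 0.002]
force: [-2.7, -0.3, 10.6]
grip_width: 39.4
grasp_force: 30.0
```

```bash
python3 -c "
from station import ticket
print(ticket.finish_job())"
```

```text
the job is handed in; nothing more can be done
None
```

The job is handed in at about 26 s: the bushing is home on the seat and released, and the collar is held on it, pressed down with about 12 N (10.6 N read plus its own weight of about 1 N). By arm travel the seat is about 15 mm in, clear of its stop, so the groove should show about 6 mm above the collar, though the gripper shadows it in the last picture; the first grip closed above the bushing, without moving it, and had to be redone lower.

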